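Stack the filter layers on the post and cap them

TASK

Put the airbrush compressor's air filter together on the upright post of its round base: first the spoked support wheel with its hub upward, on it the thick plain spacer ring, and last the flanged cap. Each part must go over the post and lie flat on the one below; leave the finished stack standing.

Things in the scene. Friction and masses are not known exactly. Their poses are not given: they have to be found in the camera images.
- post_foot (a point): Foot of the steel post (16 mm thick, 64 mm tall, last 8 mm tapered to 9 mm), on its axis, on the flat top of the filter base: a round grey foot, 100 mm across, 18 mm high, fixed to the table, a brass stub out of its side. z is up along the post. Bystanders near, up to 89 mm high: jar, tape roll and marker on the robot's side, paint tub to the right, plastic cup and wood block to the left.
- support_center (a point): Aluminium support wheel: a flat rim 92 mm across and 7 mm thick, six spokes 6 mm thick, and a central hub 36 mm in diameter and 22 mm high that stands up from it, with a 22 mm through hole. This point is on the axis, half-way up the hub (11 mm above the underside); z points out of the hub, upward at the start. Loose on the table, 120 g; take it by the hub.
- spacer_center (a point): Thick plain grey plastic spacer ring, 60 mm outside diameter, 26 mm high, with a 22 mm through hole; both faces alike. This point is its centre (13 mm above the underside), z along its axis. Loose, lying flat on the table, 120 g. On the base it rests on top of the hub of the support wheel.
- cap_center (a point): Black plastic cap, 35 mm high: a flange 66 mm across and 9 mm thick at the bottom, and on it a round grip 36 mm in diameter (from 9 to 35 mm). From below it has a blind hole, 22 mm in diameter and 22 mm deep. This point is on the axis, 17.5 mm above the underside; z points out of the grip, upward. Loose, standing flange down on the table, 100 g.
Mind the look-alikes: they are no part of the job. What is meant by the part that bears cap_center is not red, and is the larger of those in its own colour.

How it is judged:
By the outcome, as a careful person would: the job done as asked, in the order asked, and still so for the second after the job is handed in, with the robot touching nothing.
It also fails if it takes over 64 s, if anything falls off the work surface, if the arm or the gripper's body presses on something with over 40 N, if the wrist force passes 120 N, or if a joint passes its speed limit or range.

ROBOT

A 7-joint arm with a two-finger parallel gripper is mounted at the origin on the work surface; the furniture and walls round the work are solid. World frame = base frame: x ahead of the robot, y to its left, z up, the work surface at z = 0. Lengths are in m, angles in rad, forces in N, time in s.
With the tool pointing down it reaches from about 0.4 to 0.85 m from the base axis. Payload 4.5 kg.
Tool frame: the origin (TCP) lies midway between the tips of the shut fingers; the grasp point (between the pads) lies 19 mm behind it (robot.tcp_to_grasp is the distance from the TCP to the grasp point, in m); z points along the fingers, y is the direction in which the jaws open and shut (so a half turn about z gives the same grasp; the last joint's range is limited). The gripper opens to 88 mm and grips with 3 to 60 N. Pads are 18 mm wide; open, the fingers measure 123 mm over their backs; the gripper's body (75 mm by 187 mm) begins 45 mm behind the grasp point.
Start: joints at [1.384, 0.689, -0.195, 1.565, 0.157, 0.902, -0.215], TCP at [0.137, -0.61, 0.2] pointing down, gripper open.
Joint ranges: [-3.01, 3.01], [-0.46, 2.08], [-1.47, 1.51], [0.13, 2.56], [-1, 4.14], [0.04, 2.09], [-2.66, 2.66]. Speed limits (rad/s): [2.57, 2.57, 3.14, 3.14, 3.14, 3.14, 3.14].

INTERFACE

Orientations are given as a unit quaternion [x, y, z, w].
In Python, from workcell import robot gives the robot as it stands.
- The arm moves only by the tool step_arm, never from a script. Its argument "deltas" is a list of rows, each an object with "hand": the opening, from 0 (shut) to 1 (fully open); "travel": the shift along the world's x, y, z in m, a list of three; "dr": the turn, a rotation vector about the world's x, y, z in degrees, a list of three. In form: [{"hand": hand, "travel": [tx, ty, tz], "dr": [rx, ry, rz]}, ...]. A call has 1 to 20 rows; each row is the pose to reach, as a shift and turn from the pose commanded when the call began; what a row does not reach only later rows make up. A row lasts 1/10 s, in which the tool goes at most 50 mm and 8.59 degrees, less where a joint would pass 70% of its speed; a pose out of reach is approached as far as the arm can. A call with a gripper value outside its range is refused whole. The fingers move at their own pace and stop on an object; the grip force is fixed at half the most. Time passes only in rows, so rows that repeat a pose let the fingers close. It gives the time, the measured TCP pose, the force and the opening at its end, in the units of the state.
- robot.get_state(): the state, without advancing time (a new reading comes with each control period).
- robot.grab_frame(name): name is "scene" or "top" or "wrist"; returns a dict with "frame" (384x512x3 uint8, red, green, blue), "intrinsics" (3x3 intrinsics, pixels), "position" and "rotation" of the camera in the world. Camera axes: x right, y down, z forward; pixel columns grow to the right and rows downward; lengths in m; the calibration is good to about 2 mm. A picture is of the moment at which its call begins. There is no depth.
- robot.finish_job(): hands the job in, once; it reports no verdict.
The state is a dict: "clock": time; "joint_positions": joint angles; "qvel": joint speeds; "joint_efforts": joint torques, N m; "position": TCP position; "tcp_rot": TCP orientation; "force": force on the tool from outside, world axes, zero at the start; "wrist_torque": the same for the moment, N m; "width": opening from 0.0 (shut) to 1.0 (fully open).
Only numpy, scipy, OpenCV 4.12 (cv2) and the standard library are available. Lean on these libraries where they do the work, as an engineer would, in place of code of your own. Each camera call takes 0.05 s, during which the arm holds its last target. There are 200 camera calls.

## Working session

There is one attempt and no reset: what is moved stays moved. The work goes in short steps, Python scripts to look and compute and a tool call to move; the robot and the scene stay as the last step left them, time stands still between calls to the robot, and variables do not carry over. Pictures are saved under pics/ and viewed, about 8 in all and at most 12, crops included, and the job is handed in when it is done.

Besides the shell and the picture viewer there is one more tool, called after "Request:" as name(argument=value, ...), one argument or row to a line, values as JSON. step_arm: Moves the arm, as the interface text tells. Its arguments: {"type":"object","properties":{"deltas":{"type":"array","items":{"type":"object","properties":{"hand":{"type":"number"},"travel":{"type":"array","items":{"type":"number"}},"dr":{"type":"array","items":{"type":"number"}}}}}},"required":["deltas"]}

```bash
mkdir -p pics
cat > h.py <<'E'
import numpy as np, cv2
from workcell import robot
def snap(name,out):
    f=robot.grab_frame(name); cv2.imwrite(f'pics/{out}.png',f['frame'][:,:,::-1]); np.savez(f'pics/{out}.npz',**{k:np.array(v) for k,v in f.items()}); return f
def load(out): return np.load(f'pics/{out}.npz')
def ray(f,u,v):
    d=np.array(f['rotation'])@np.linalg.solve(np.array(f['intrinsics']),[u,v,1]); return np.array(f['position']),d/np.linalg.norm(d)
def onplane(f,u,v,z):
    p,d=ray(f,u,v); return p+d*(z-p[2])/d[2]
def proj(f,X):
    q=np.array(f['intrinsics'])@(np.array(f['rotation']).T@(np.array(X)-f['position'])); return q[:2]/q[2]
def tri(obs):
    A=np.zeros((3,3));b=np.zeros(3)
    for f,u,v in obs:
        p,d=ray(f,u,v);M=np.eye(3)-np.outer(d,d);A+=M;b+=M@p
    return np.linalg.solve(A,b)
E
python3 - <<'E'
from h import *
a=snap('scene','scene0');b=snap('top','top0')
for f in(a,b): print(np.round(f['position'],3),np.round(f['rotation'],3).tolist(),np.array(f['intrinsics'])[0])
print(robot.get_state())
E
```

```text
[-0.023  0.805  0.827] [-0.233, 0.879, -0.401, 0.113] [442.96097122   0.         257.3465673 ]
[0.194 0.026 1.155] [0.71, -0.699, 0.056, -0.074] [415.74270343   0.         255.61462954]
{'clock': 0.1, 'joint_positions': array([ 1.3838097 ,  0.68988226, -0.19452622,  1.56621935,  0.15732848,
        0.90248163, -0.21510154]), 'qvel': array([ 0.00012661, -0.00295185, -0.00131957, -0.00187096, -0.00095184,
       -0.00091452, -0.00084206]), 'joint_efforts': array([-2.66542687e-03, -5.28492951e+01, -1.27130672e+00, -1.53837204e+01,
       -5.25294361e-02,  1.98510184e-03,  5.57716987e-05]), 'position': array([ 0.1366899 , -0.60924398,  0.19970709]), 'tcp_rot': array([ 9.93907313e-01,  1.10216221e-01, -1.53912690e-04, -7.83390314e-04]), 'force': array([-0.63307739, -0.16255861, -0.20400986]), 'wrist_torque': array([-0.00667262, -0.0728107 ,  0.04563563]), 'width': 1.0033179177839526}
```

View pics/top0.png

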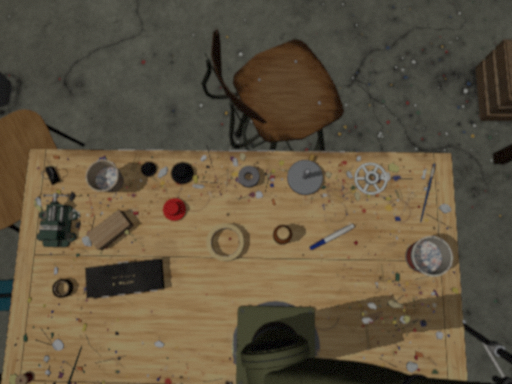

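View pics/scene0.png

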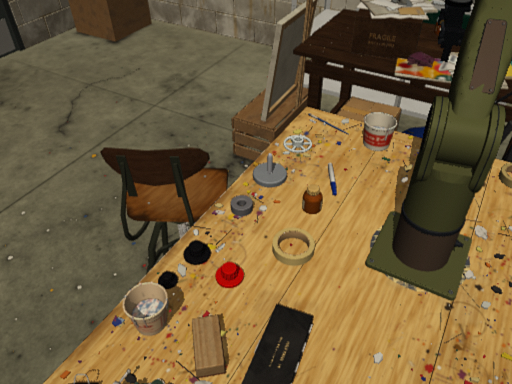

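Cap candidates (top view): large black (182,173), small black (149,169), red (174,209). I choose the large black one. The spacer is at (249,177), not the tape roll (227,241) or jar (283,234). The wheel is at (371,179) and the base at (306,177). In the scene view: cap (198,252), spacer (242,205), base (270,174), wheel (297,145).

```bash
sed -i "s/^def snap/from scipy.spatial.transform import Rotation as Ro\ndef snap/; s/f=robot.grab_frame(name);/f=dict(robot.grab_frame(name)); f['rotation']=Ro.from_quat(f['rotation']).as_matrix();/" h.py
python3 - <<'E'
from h import *
a=snap('scene','scene1');b=snap('top','top1')
for n,s,t in [('cap',(198,250),(182,173)),('spacer',(242,204),(249,177)),('posttip',(269,155),(321,173)),('wheel',(297,144),(371,179)),('base',(270,173),(306,177)),('jar',(312,190),(283,234)),('tub',(380,117),(431,243)),('capred',(230,268),(174,209))]:
    X=tri([(a,*s),(b,*t)]); print(n,np.round(X,3),np.round(proj(a,X)-s,1),np.round(proj(b,X)-t,1), np.round(onplane(b,*t,0.02),3))
A=cv2.resize(b['frame'][150:260,130:400],None,fx=2.9,fy=2.9,interpolation=cv2.INTER_CUBIC)
B=cv2.resize(a['frame'][125:305,140:330],None,fx=1.5,fy=1.5,interpolation=cv2.INTER_CUBIC)
C=np.zeros((A.shape[0]+B.shape[0],A.shape[1],3),np.uint8);C[:A.shape[0]]=A;C[A.shape[0]:,:B.shape[1]]=B
cv2.imwrite('pics/c1.png',C[:,:,::-1])
E
```

```text
cap [0.463 0.268 0.013] [-0. -0.] [0. 0.] [0.462 0.266 0.02 ]
spacer [0.455 0.078 0.014] [0.2 0.1] [-0.1 -0.2] [0.453 0.077 0.02 ]
posttip [ 0.47  -0.118  0.042] [3.1 0.7] [-1.2 -3.2] [ 0.467 -0.124  0.02 ]
wheel [ 0.458 -0.268 -0.005] [0.5 0.1] [-0.2 -0.5] [ 0.451 -0.262  0.02 ]
base [ 0.458 -0.083  0.006] [0. 0.] [-0. -0.] [ 0.455 -0.082  0.02 ]
jar [ 0.293 -0.017  0.061] [1.  0.2] [-0.3 -1. ] [ 0.295 -0.019  0.02 ]
tub [ 0.257 -0.392  0.092] [-4.8 -0.6] [1.7 5.6] [ 0.277 -0.417  0.02 ]
capred [0.36  0.283 0.025] [0.6 0.1] [-0.2 -0.5] [0.359 0.283 0.02 ]
```

View pics/c1.png

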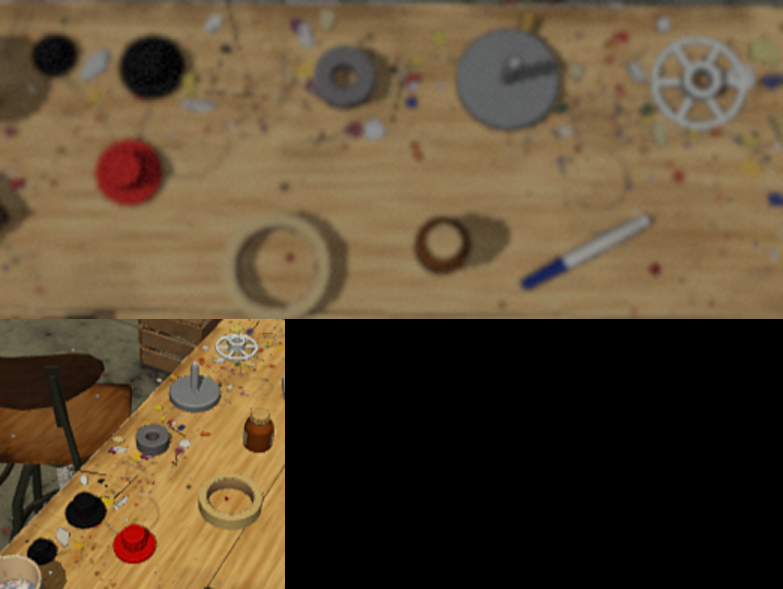

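The crop confirms the choice: the large black cap is at (182,173), and the small black and red ones are separate. Spacer, base with post tip (307,171) and wheel are clear. Next I move above the wheel.

Request:
step_arm(
  deltas=[
    {"hand": 1,"travel": [0.029,0.032,0.0],"dr": [0,0,-2]},
    {"hand": 1,"travel": [0.058,0.063,0.0],"dr": [0,0,-4]},
    {"hand": 1,"travel": [0.087,0.095,0.0],"dr": [0,0,-6]},
    {"hand": 1,"travel": [0.116,0.126,0.0],"dr": [0,0,-8]},
    {"hand": 1,"travel": [0.145,0.158,0.0],"dr": [0,0,-10]},
    {"hand": 1,"travel": [0.174,0.189,0.0],"dr": [0,0,-12.6]},
    {"hand": 1,"travel": [0.203,0.221,0.0],"dr": [0,0,-12.6]},
    {"hand": 1,"travel": [0.232,0.252,0.0],"dr": [0,0,-12.6]},
    {"hand": 1,"travel": [0.261,0.284,0.0],"dr": [0,0,-12.6]},
    {"hand": 1,"travel": [0.29,0.315,0.0],"dr": [0,0,-12.6]},
    {"hand": 1,"travel": [0.318,0.345,0.0],"dr": [0,0,-12.6]},
    {"hand": 1,"travel": [0.318,0.345,0.0],"dr": [0,0,-12.6]},
    {"hand": 1,"travel": [0.318,0.345,0.0],"dr": [0,0,-12.6]},
    {"hand": 1,"travel": [0.318,0.345,0.0],"dr": [0,0,-12.6]},
    {"hand": 1,"travel": [0.318,0.345,0.0],"dr": [0,0,-12.6]},
    {"hand": 1,"travel": [0.318,0.345,0.0],"dr": [0,0,-12.6]},
  ],
)

```text
clock: 1.8
position: [0.4539, -0.266, 0.2004]
tcp_rot: [1.0, -0.001, -0.0, 0.0]
force: [-0.5, 0.2, 0.1]
width: 0.999
```

Run:
```python
from h import *
f=snap('wrist','w1'); print(np.round(f['position'],3),np.round(f['rotation'],3).tolist(),f['intrinsics'])
s=robot.get_state(); print(s['position'],s['tcp_rot'],s['clock'],s['force'],s['joint_positions'])
for n,X in [('wheel',[.456,-.265,.022]),('post',[.46,-.085,.082]),('spacer',[.455,.078,.026])]: print(n,proj(f,X))
```

```text
[ 0.524 -0.266  0.385] [[-0.002, -0.962, -0.273], [-1.0, 0.002, 0.0], [0.0, 0.273, -0.962]] [[315.59309323   0.         254.94060449]
 [  0.         315.59309323 192.47002269]
 [  0.           0.           1.        ]]
[ 0.45416854 -0.26582019  0.20047449] [ 9.99999817e-01 -5.67443952e-04 -1.29281123e-04  1.63347284e-04] 1.85 [ 0.17466662 -0.35925427 -0.53641437] [ 0.49292123  0.55739798 -0.08146642  1.86590018  0.06587035  0.72096276
 -1.19770344]
wheel [253.94530944 163.8968522 ]
post [ 69.97703551 171.63027426]
spacer [-43.10015272 166.00558085]
```

View pics/w1.png

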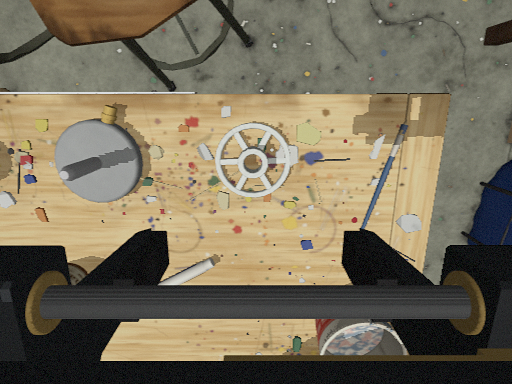

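The wrist view shows the wheel hub at (253,163), the base at about (98,160) and the post tip at (65,174). Next, a second wrist view from above the base, which gives stereo for wheel, post and spacer.

Request:
step_arm(
  deltas=[
    {"hand": 1,"travel": [0.0,0.04,0.0],"dr": [0,0,0]},
    {"hand": 1,"travel": [0.0,0.08,0.0],"dr": [0,0,0]},
    {"hand": 1,"travel": [0.0,0.12,0.0],"dr": [0,0,0]},
    {"hand": 1,"travel": [0.0,0.16,0.0],"dr": [0,0,0]},
    {"hand": 1,"travel": [0.0,0.18,0.0],"dr": [0,0,0]},
    {"hand": 1,"travel": [0.0,0.18,0.0],"dr": [0,0,0]},
    {"hand": 1,"travel": [0.0,0.18,0.0],"dr": [0,0,0]},
    {"hand": 1,"travel": [0.0,0.18,0.0],"dr": [0,0,0]},
    {"hand": 1,"travel": [0.0,0.18,0.0],"dr": [0,0,0]},
  ],
)

```text
clock: 2.75
position: [0.4548, -0.0866, 0.2004]
tcp_rot: [1.0, -0.001, 0.0, 0.0]
force: [-0.3, -0.5, -0.4]
width: 1.002
```

Run:
```python
from h import *
f=snap('wrist','w2'); print(np.round(f['position'],3), robot.get_state()['position'])
C=cv2.resize(f['frame'][80:240],None,fx=1.56,fy=1.56,interpolation=cv2.INTER_CUBIC)
g=load('w1'); D=cv2.resize(g['frame'][80:240],None,fx=1.56,fy=1.56,interpolation=cv2.INTER_CUBIC)
cv2.imwrite('pics/c2.png',np.vstack([C,D])[:,:,::-1])
```

```text
[ 0.525 -0.087  0.385] [ 0.45480964 -0.08631049  0.20040865]
```

View pics/c2.png

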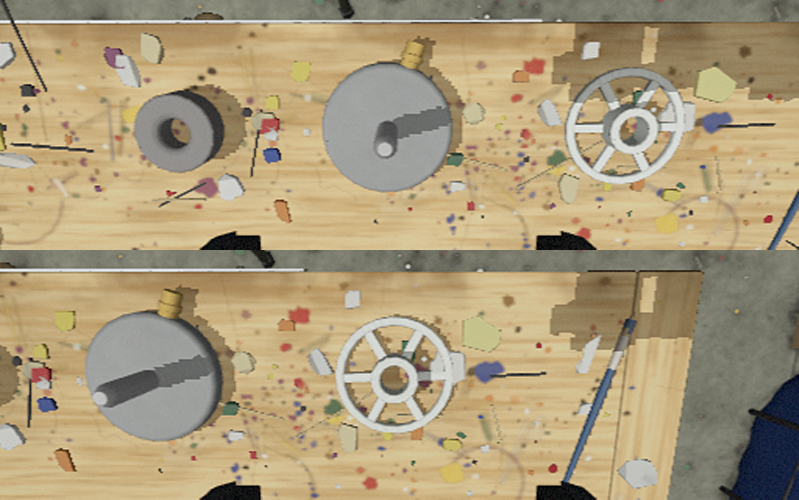

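Run:
```python
from h import *
w1,w2,t=load('w1'),load('w2'),load('top1')
print('hub',tri([(w1,253.2,163.3),(w2,405.8,162.7)]),onplane(w1,253.2,163.3,.022),onplane(w2,405.8,162.7,.022))
print('post',tri([(w1,64.7,174.9),(w2,246.8,174.2)]),onplane(w1,64.7,174.9,.082),onplane(w2,246.8,174.2,.082))
print('spacer',tri([(w2,111.2,165.9),(t,249,176.5)]),onplane(w2,111.2,165.9,.026))
# base disc ellipse (grey) refined
for f in(w1,w2):
    hsv=cv2.cvtColor(f['frame'],cv2.COLOR_RGB2HSV); 
    m=((hsv[...,1]<40)&(hsv[...,2]>90)&(hsv[...,2]<185)).astype(np.uint8)
    m[:100]=0;m[215:]=0
    n,l,s,c=cv2.connectedComponentsWithStats(cv2.morphologyEx(m,cv2.MORPH_OPEN,np.ones((3,3))))
    for i in range(1,n):
        if s[i,4]>300:
            cs=cv2.findContours((l==i).astype(np.uint8),0,1)[0][0]; h=cv2.convexHull(cs); e=cv2.fitEllipse(h); print(s[i],np.round(e[0],1),np.round(e[1],1),[np.round(onplane(f,*e[0],z),4) for z in(.018,.026)])
```

```text
hub [ 0.45665903 -0.26411268  0.01852931] [ 0.45670644 -0.26413384  0.022     ] [ 0.45790141 -0.26237964  0.022     ]
post [ 0.45711373 -0.07866754  0.08086769] [ 0.45673472 -0.0792857   0.082     ] [ 0.45799625 -0.07869954  0.082     ]
spacer [0.45432196 0.07825912 0.02484353] [0.45579668 0.07923156 0.026     ]
[ 433  100   79  115 6447] [471.8 149.3] [ 77.3 152.1] [array([ 0.4719, -0.5186,  0.018 ]), array([ 0.4731, -0.5131,  0.026 ])]
[  55  120   83   82 4825] [ 96.1 160.9] [76.7 88.4] [array([ 0.4592, -0.0795,  0.018 ]), array([ 0.4606, -0.0836,  0.026 ])]
[ 207  121   83   82 5184] [247.8 161.4] [82.  83.1] [array([ 0.4592, -0.0783,  0.018 ]), array([ 0.4606, -0.0785,  0.026 ])]
[370 123  63  23 501] [401.4 136. ] [23.8 61. ] [array([ 0.4882, -0.2553,  0.018 ]), array([ 0.489 , -0.2516,  0.026 ])]
[  86  141   51   49 1638] [111.2 165.1] [46.8 52.9] [array([0.4552, 0.0828, 0.018 ]), array([0.4568, 0.0791, 0.026 ])]
```

Heights agree with the description (hub 0.0185 vs 0.022, post 0.081 vs 0.082, spacer 0.025 vs 0.026). Hub is at (0.457,-0.2635), post (0.4575,-0.079), spacer (0.4555,0.079). Next I descend on the hub and close.

Request:
step_arm(
  deltas=[
    {"hand": 1,"travel": [0.002,-0.045,0.0],"dr": [0,0,0]},
    {"hand": 1,"travel": [0.002,-0.09,0.0],"dr": [0,0,0]},
    {"hand": 1,"travel": [0.002,-0.135,-0.03],"dr": [0,0,0]},
    {"hand": 1,"travel": [0.002,-0.177,-0.06],"dr": [0,0,0]},
    {"hand": 1,"travel": [0.002,-0.177,-0.1],"dr": [0,0,0]},
    {"hand": 1,"travel": [0.002,-0.177,-0.13],"dr": [0,0,0]},
    {"hand": 1,"travel": [0.002,-0.177,-0.16],"dr": [0,0,0]},
    {"hand": 1,"travel": [0.002,-0.177,-0.175],"dr": [0,0,0]},
    {"hand": 1,"travel": [0.002,-0.177,-0.185],"dr": [0,0,0]},
    {"hand": 1,"travel": [0.002,-0.177,-0.19],"dr": [0,0,0]},
    {"hand": 1,"travel": [0.002,-0.177,-0.19],"dr": [0,0,0]},
    {"hand": 1,"travel": [0.002,-0.177,-0.19],"dr": [0,0,0]},
    {"hand": 1,"travel": [0.002,-0.177,-0.19],"dr": [0,0,0]},
  ],
)

```text
clock: 4.1
position: [0.4575, -0.2622, 0.0113]
tcp_rot: [1.0, 0.0, 0.001, 0.0]
force: [-1.1, 1.5, -0.7]
width: 1.001
```

Request:
step_arm(
  deltas=[
    {"hand": 0.5,"travel": [0,0,0],"dr": [0,0,0]},
    {"hand": 0.3,"travel": [0,0,0],"dr": [0,0,0]},
    {"hand": 0.3,"travel": [0,0,0],"dr": [0,0,0]},
    {"hand": 0.2,"travel": [0,0,0],"dr": [0,0,0]},
    {"hand": 0.2,"travel": [0,0,0],"dr": [0,0,0]},
    {"hand": 0.2,"travel": [0,0,0],"dr": [0,0,0]},
    {"hand": 0.2,"travel": [0,0,0],"dr": [0,0,0]},
    {"hand": 0.2,"travel": [0,0,0],"dr": [0,0,0]},
  ],
)

```text
clock: 4.9
position: [0.4569, -0.2618, 0.0104]
tcp_rot: [1.0, 0.0, -0.0, 0.0]
force: [-0.0, 0.7, 0.1]
width: 0.297
```

Request:
step_arm(
  deltas=[
    {"hand": 0.2,"travel": [0,0,0],"dr": [0,0,0]},
    {"hand": 0.2,"travel": [0,0,0],"dr": [0,0,0]},
  ],
)

```text
clock: 5.1
position: [0.4569, -0.2618, 0.0104]
tcp_rot: [1.0, 0.0, 0.0, 0.0]
force: [-0.3, -0.2, -0.1]
width: 0.2
```

Run:
```python
from h import *
f=snap('wrist','w3');C=cv2.resize(f['frame'][90:384,100:412],None,fx=1.8,fy=1.8,interpolation=cv2.INTER_CUBIC)
cv2.imwrite('pics/c3.png',C[:,:,::-1]); s=robot.get_state();print(s['width'],s['position'],s['force'])
```

```text
0.20177786579444768 [ 0.45689374 -0.26184814  0.0104252 ] [-0.41134919  0.23068504 -0.133118  ]
```

View pics/c3.png

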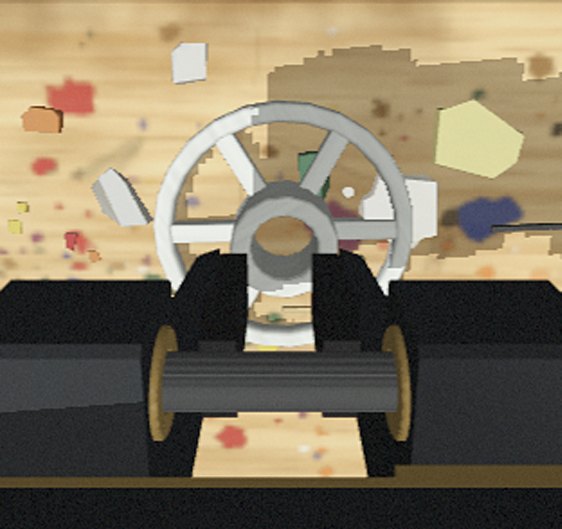

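The picture shows the wheel in place, rim centre about crop (283,223). The fingers have closed to 0.2 without catching the hub, and their tips look higher than the reported TCP. I check with a scene crop that has the reported TCP marked.

Run:
```python
from h import *
f=snap('scene','s4'); X=robot.get_state()['position']
c=proj(f,X).round().astype(int); print(c, robot.tcp_to_grasp if hasattr(robot,'tcp_to_grasp') else None, [a for a in dir(robot) if a[0]!='_'])
im=f['frame'].copy(); x0,y0=c[0]-50,max(c[1]-80,0); C=cv2.resize(im[y0:c[1]+40,x0:x0+110],None,fx=5,fy=5,interpolation=cv2.INTER_CUBIC)
for P,col in [(X,(255,0,0)),([X[0],X[1],.05],(0,255,0)),([.457,-.2635,.022],(0,0,255))]:
    q=(proj(f,P)-[x0,y0])*5; cv2.circle(C,tuple(int(i) for i in q),4,col,-1)
cv2.imwrite('pics/c4.png',C[:,:,::-1])
```

```text
[297 141] 0.0187 ['MotionError', 'finish_job', 'get_state', 'grab_frame', 'tcp_to_grasp']
```

View pics/c4.png

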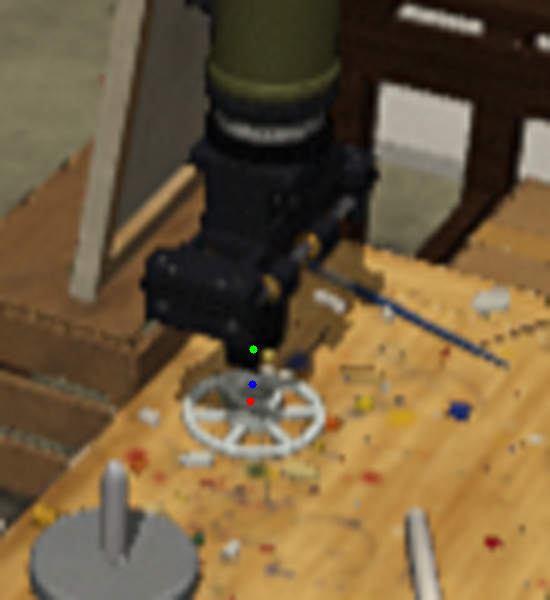

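The fingertips end about 24 mm above the reported TCP: at crop y≈370, between the green 50 mm mark and the blue 22 mm mark. I'll reopen, go down in guarded steps and watch the force.

Request:
step_arm(
  deltas=[
    {"hand": 0.7,"travel": [0,0,0],"dr": [0,0,0]},
    {"hand": 0.7,"travel": [0,0,0],"dr": [0,0,0]},
    {"hand": 0.7,"travel": [0,0,0],"dr": [0,0,0]},
    {"hand": 0.7,"travel": [0,0,0],"dr": [0,0,0]},
    {"hand": 0.7,"travel": [0,0,0],"dr": [0,0,0]},
    {"hand": 0.7,"travel": [0,0,0],"dr": [0,0,0]},
    {"hand": 0.7,"travel": [0,-0.001,-0.004],"dr": [0,0,0]},
    {"hand": 0.7,"travel": [0.001,-0.001,-0.008],"dr": [0,0,0]},
    {"hand": 0.7,"travel": [0.001,-0.001,-0.012],"dr": [0,0,0]},
    {"hand": 0.7,"travel": [0.001,-0.001,-0.012],"dr": [0,0,0]},
    {"hand": 0.7,"travel": [0.001,-0.001,-0.012],"dr": [0,0,0]},
  ],
)

```text
clock: 6.3
position: [0.4578, -0.2627, -0.0018]
tcp_rot: [1.0, 0.0, -0.0, -0.0]
force: [0.3, 0.6, 0.3]
width: 0.698
```

Request:
step_arm(
  deltas=[
    {"hand": 0.7,"travel": [0,0,-0.003],"dr": [0,0,0]},
    {"hand": 0.7,"travel": [0,0,-0.006],"dr": [0,0,0]},
    {"hand": 0.7,"travel": [0,0,-0.006],"dr": [0,0,0]},
    {"hand": 0.7,"travel": [0,0,-0.006],"dr": [0,0,0]},
  ],
)

```text
clock: 6.7
position: [0.4578, -0.2628, -0.0077]
tcp_rot: [1.0, 0.0, -0.0, -0.0]
force: [0.2, -0.4, 0.1]
width: 0.697
```

Run:
```python
from h import *
f=snap('scene','s5'); X=robot.get_state()['position'];c=(297,141)
x0,y0=c[0]-30,c[1]-40;C=cv2.resize(f['frame'][y0:c[1]+20,x0:x0+65],None,fx=6,fy=6,interpolation=cv2.INTER_CUBIC)
w=snap('wrist','w5')['frame'][90:290,140:370]
C2=cv2.resize(w,(414,360)); cv2.imwrite('pics/c5.png',np.hstack([C,C2])[:,:,::-1])
```

```text
(no output)
```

View pics/c5.png

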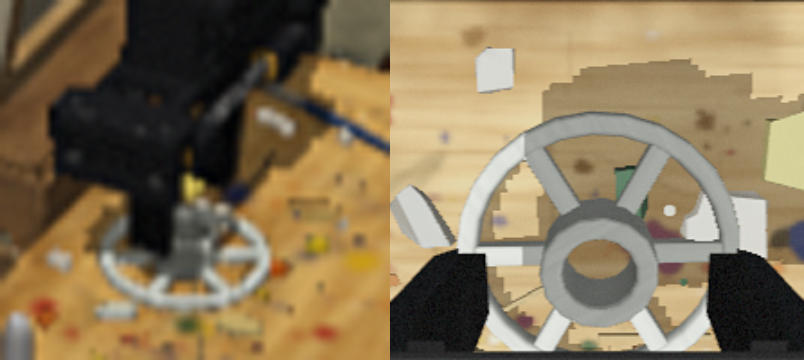

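Fingers now straddle the hub near its top, with their front edge about level with the hub axis. I go 5 mm forward, then down in small guarded steps.

Request:
step_arm(
  deltas=[
    {"hand": 0.6,"travel": [0.003,0,0],"dr": [0,0,0]},
    {"hand": 0.6,"travel": [0.005,0,-0.001],"dr": [0,0,0]},
    {"hand": 0.6,"travel": [0.005,0,-0.003],"dr": [0,0,0]},
    {"hand": 0.6,"travel": [0.005,0,-0.004],"dr": [0,0,0]},
    {"hand": 0.6,"travel": [0.005,0,-0.004],"dr": [0,0,0]},
  ],
)

```text
clock: 7.3
position: [0.4627, -0.2628, -0.0118]
tcp_rot: [1.0, 0.0, -0.0, -0.0]
force: [-0.3, 0.2, 0.9]
width: 0.6
```

Request:
step_arm(
  deltas=[
    {"hand": 0.6,"travel": [0,0,-0.001],"dr": [0,0,0]},
    {"hand": 0.6,"travel": [0,0,-0.003],"dr": [0,0,0]},
    {"hand": 0.6,"travel": [0,0,-0.003],"dr": [0,0,0]},
  ],
)

```text
clock: 7.6
position: [0.4627, -0.2628, -0.0148]
tcp_rot: [1.0, 0.0, -0.0, -0.0]
force: [-0.2, 0.2, 0.7]
width: 0.601
```

Request:
step_arm(
  deltas=[
    {"hand": 0.4,"travel": [0,0,0],"dr": [0,0,0]},
    {"hand": 0.2,"travel": [0,0,0],"dr": [0,0,0]},
    {"hand": 0.2,"travel": [0,0,0],"dr": [0,0,0]},
    {"hand": 0.2,"travel": [0,0,0],"dr": [0,0,0]},
    {"hand": 0.2,"travel": [0,0,0],"dr": [0,0,0]},
    {"hand": 0.2,"travel": [0,0,0],"dr": [0,0,0]},
    {"hand": 0.2,"travel": [0,0,0],"dr": [0,0,0]},
    {"hand": 0.2,"travel": [0,0,0],"dr": [0,0,0]},
  ],
)

```text
clock: 8.4
position: [0.4629, -0.2629, -0.0145]
tcp_rot: [1.0, 0.0, 0.0, 0.0]
force: [0.1, -0.9, -0.3]
width: 0.196
```

It closed past the hub again, so I look.

Run:
```python
from h import *
f=snap('scene','s6');c=(297,141)
x0,y0=c[0]-30,c[1]-40;C=cv2.resize(f['frame'][y0:c[1]+20,x0:x0+65],None,fx=6,fy=6,interpolation=cv2.INTER_CUBIC)
w=snap('wrist','w6')['frame'][90:290,140:370]
C2=cv2.resize(w,(414,360)); cv2.imwrite('pics/c6.png',np.hstack([C,C2])[:,:,::-1])
```

```text
(no output)
```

View pics/c6.png

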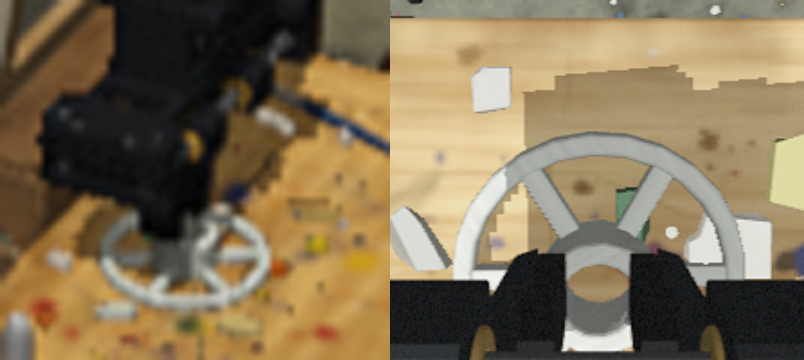

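The fingers closed just above the hub top (z≈0.022), so the tips must be about 37–40 mm above the reported TCP, as the wrist view also suggested. I reopen and go down guarded.

Request:
step_arm(
  deltas=[
    {"hand": 0.6,"travel": [0,0,0],"dr": [0,0,0]},
    {"hand": 0.6,"travel": [0,0,0],"dr": [0,0,0]},
    {"hand": 0.6,"travel": [0,0,0],"dr": [0,0,0]},
    {"hand": 0.6,"travel": [0,0,0],"dr": [0,0,0]},
    {"hand": 0.6,"travel": [0,0,0],"dr": [0,0,0]},
    {"hand": 0.6,"travel": [0,0,-0.003],"dr": [0,0,0]},
    {"hand": 0.6,"travel": [0,0,-0.006],"dr": [0,0,0]},
    {"hand": 0.6,"travel": [0,0,-0.008],"dr": [0,0,0]},
    {"hand": 0.6,"travel": [0,0,-0.008],"dr": [0,0,0]},
  ],
)

```text
clock: 9.4
position: [0.4626, -0.2627, -0.023]
tcp_rot: [1.0, 0.0, -0.0, -0.0]
force: [0.4, -0.1, -0.7]
width: 0.598
```

Request:
step_arm(
  deltas=[
    {"hand": 0.6,"travel": [0,0,-0.002],"dr": [0,0,0]},
    {"hand": 0.6,"travel": [0,0,-0.004],"dr": [0,0,0]},
    {"hand": 0.6,"travel": [0,0,-0.004],"dr": [0,0,0]},
  ],
)

```text
clock: 9.7
position: [0.4628, -0.2628, -0.0268]
tcp_rot: [1.0, 0.0, -0.0, -0.0]
force: [0.7, 0.9, 0.5]
width: 0.601
```

Request:
step_arm(
  deltas=[
    {"hand": 0.3,"travel": [0,0,0],"dr": [0,0,0]},
    {"hand": 0.2,"travel": [0,0,0],"dr": [0,0,0]},
    {"hand": 0.2,"travel": [0,0,0],"dr": [0,0,0]},
    {"hand": 0.2,"travel": [0,0,0],"dr": [0,0,0]},
    {"hand": 0.2,"travel": [0,0,0],"dr": [0,0,0]},
    {"hand": 0.2,"travel": [0,0,0],"dr": [0,0,0]},
    {"hand": 0.2,"travel": [0,0,0],"dr": [0,0,0]},
  ],
)

```text
clock: 10.4
position: [0.4629, -0.263, -0.0265]
tcp_rot: [1.0, 0.0, 0.0, 0.0]
force: [-0.5, -0.1, 0.1]
width: 0.374
```

Request:
step_arm(
  deltas=[
    {"hand": 0.2,"travel": [0,0,0],"dr": [0,0,0]},
    {"hand": 0.2,"travel": [0,0,0],"dr": [0,0,0]},
    {"hand": 0.2,"travel": [0,0,0.003],"dr": [0,0,0]},
    {"hand": 0.2,"travel": [0,0,0.006],"dr": [0,0,0]},
    {"hand": 0.2,"travel": [0,0,0.01],"dr": [0,0,0]},
    {"hand": 0.2,"travel": [0,0,0.01],"dr": [0,0,0]},
  ],
)

```text
clock: 11.0
position: [0.4633, -0.2629, -0.016]
tcp_rot: [1.0, 0.001, 0.0, 0.0]
force: [0.4, -0.2, -1.5]
width: 0.378
```

Held: width steady at 0.378 and z force −1.5 N against 1.2 N weight. I lift.

Request:
step_arm(
  deltas=[
    {"hand": 0.2,"travel": [0,0,0.02],"dr": [0,0,0]},
    {"hand": 0.2,"travel": [0,0,0.04],"dr": [0,0,0]},
    {"hand": 0.2,"travel": [0,0,0.06],"dr": [0,0,0]},
    {"hand": 0.2,"travel": [0,0,0.08],"dr": [0,0,0]},
    {"hand": 0.2,"travel": [0,0,0.1],"dr": [0,0,0]},
    {"hand": 0.2,"travel": [0,0.03,0.1],"dr": [0,0,0]},
    {"hand": 0.2,"travel": [0,0.06,0.1],"dr": [0,0,0]},
    {"hand": 0.2,"travel": [0,0.09,0.1],"dr": [0,0,0]},
    {"hand": 0.2,"travel": [0,0.09,0.1],"dr": [0,0,0]},
    {"hand": 0.2,"travel": [0,0.09,0.1],"dr": [0,0,0]},
    {"hand": 0.2,"travel": [0,0.09,0.1],"dr": [0,0,0]},
  ],
)

```text
clock: 12.1
position: [0.4629, -0.1741, 0.0835]
tcp_rot: [1.0, -0.0, 0.0, 0.001]
force: [-0.5, 0.1, -0.6]
width: 0.373
```

Run:
```python
from h import *
s=robot.get_state();print(s['position'],s['force'],s['width'],s['wrist_torque'])
f=snap('scene','s7');c=proj(f,[.46,-.15,.1]).astype(int);print(c)
x0,y0=c[0]-40,c[1]-40;C=cv2.resize(f['frame'][y0:y0+80,x0:x0+80],(400,400),interpolation=cv2.INTER_CUBIC)
w=snap('wrist','w7');print(w['position'])
w=w['frame'][90:290,140:340]
cv2.imwrite('pics/c7.png',np.hstack([C,cv2.resize(w,(400,400))])[:,:,::-1])
```

```text
[ 0.46286997 -0.17406047  0.08348621] [-0.52704775  0.07021856 -0.58618224] 0.3728244147929318 [-0.05065088 -0.01498871 -0.01275325]
[280 134]
[ 0.5331155  -0.17432918  0.26801335]
```

View pics/c7.png

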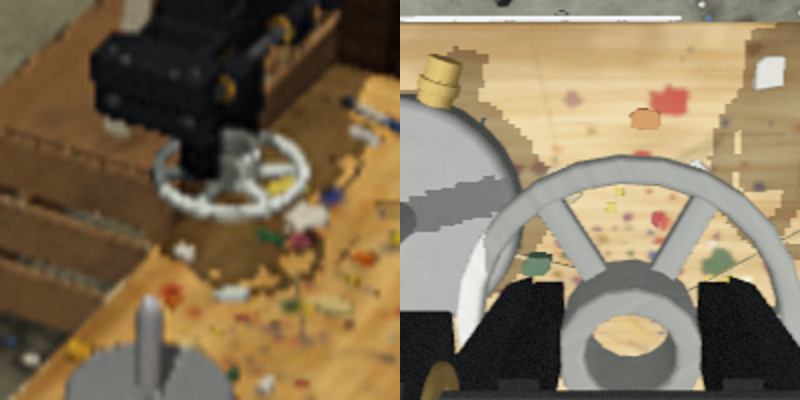

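The wheel hangs level with its hub between the fingers, hub top at wrist pixel about (255,261). Comparing finger spacing at two openings puts the real tips about 36 mm above the reported TCP. I'll use that from now on. Moving over the post, then guarded lowering.

Request:
step_arm(
  deltas=[
    {"hand": 0.2,"travel": [0,0.03,0],"dr": [0,0,0]},
    {"hand": 0.2,"travel": [0,0.06,0],"dr": [0,0,0]},
    {"hand": 0.2,"travel": [-0.002,0.095,0],"dr": [0,0,0]},
    {"hand": 0.2,"travel": [-0.002,0.095,0],"dr": [0,0,0]},
    {"hand": 0.2,"travel": [-0.002,0.095,0],"dr": [0,0,0]},
    {"hand": 0.2,"travel": [-0.002,0.095,0],"dr": [0,0,0]},
    {"hand": 0.2,"travel": [-0.002,0.095,0],"dr": [0,0,0]},
  ],
)

```text
clock: 12.9
position: [0.461, -0.0796, 0.0835]
tcp_rot: [1.0, -0.001, 0.0, 0.0]
force: [-0.2, -0.5, -1.7]
width: 0.378
```

Run:
```python
from h import *
s=robot.get_state();print(s['position'],s['force'],s['width'])
w=snap('wrist','w8');print(w['position'])
print('post tip expected at',proj(w,[.4575,-.079,.082]))
C=cv2.resize(w['frame'][130:330,155:355],(600,600),interpolation=cv2.INTER_CUBIC); cv2.imwrite('pics/c8.png',C[:,:,::-1])
```

```text
[ 0.46095325 -0.07959114  0.08346127] [-0.20138845 -0.5411277  -1.73688707] 0.37775855344386056
[ 0.53123962 -0.07970236  0.26801416]
post tip expected at [253.93590577 224.65904267]
```

View pics/c8.png

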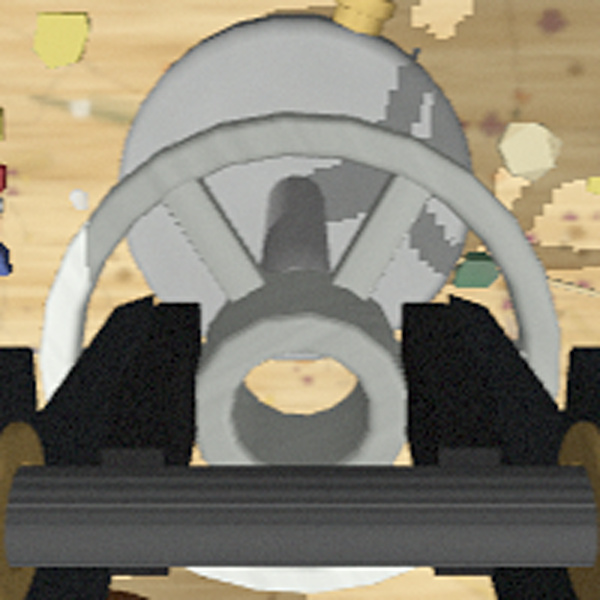

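Hub hole centre is at crop (300,410), which gives hub x≈0.4555, y≈-0.079. The post shows behind it, laterally aligned. I shift +2 mm in x and lower, checking force.

Request:
step_arm(
  deltas=[
    {"hand": 0.2,"travel": [0.002,0,-0.01],"dr": [0,0,0]},
    {"hand": 0.2,"travel": [0.002,0,-0.02],"dr": [0,0,0]},
    {"hand": 0.2,"travel": [0.002,0,-0.03],"dr": [0,0,0]},
    {"hand": 0.2,"travel": [0.002,0,-0.04],"dr": [0,0,0]},
    {"hand": 0.2,"travel": [0.002,0,-0.04],"dr": [0,0,0]},
    {"hand": 0.2,"travel": [0.002,0,-0.04],"dr": [0,0,0]},
  ],
)

```text
clock: 13.55
position: [0.4625, -0.0778, 0.043]
tcp_rot: [1.0, 0.0, -0.001, 0.0]
force: [-0.3, -0.2, -0.8]
width: 0.377
```

Request:
step_arm(
  deltas=[
    {"hand": 0.2,"travel": [0,0,-0.008],"dr": [0,0,0]},
    {"hand": 0.2,"travel": [0,0,-0.016],"dr": [0,0,0]},
    {"hand": 0.2,"travel": [0,0,-0.024],"dr": [0,0,0]},
    {"hand": 0.2,"travel": [0,0,-0.024],"dr": [0,0,0]},
  ],
)

```text
clock: 13.95
position: [0.4623, -0.0777, 0.0184]
tcp_rot: [1.0, 0.001, -0.001, -0.0]
force: [0.2, 0.2, -0.7]
width: 0.38
```

Request:
step_arm(
  deltas=[
    {"hand": 0.2,"travel": [0,0,-0.008],"dr": [0,0,0]},
    {"hand": 0.2,"travel": [0,0,-0.016],"dr": [0,0,0]},
    {"hand": 0.2,"travel": [0,0,-0.022],"dr": [0,0,0]},
    {"hand": 0.2,"travel": [0,0,-0.025],"dr": [0,0,0]},
    {"hand": 0.2,"travel": [0,0,-0.025],"dr": [0,0,0]},
  ],
)

```text
clock: 14.45
position: [0.4626, -0.0778, -0.0061]
tcp_rot: [1.0, 0.0, -0.0, 0.0]
force: [0.4, -0.3, -1.4]
width: 0.378
```

Request:
step_arm(
  deltas=[
    {"hand": 0.2,"travel": [0,0,-0.001],"dr": [0,0,0]},
    {"hand": 0.2,"travel": [0,0,-0.002],"dr": [0,0,0]},
    {"hand": 0.2,"travel": [0,0,-0.002],"dr": [0,0,0]},
  ],
)

```text
clock: 14.75
position: [0.463, -0.0779, -0.0075]
tcp_rot: [1.0, 0.0, 0.0, 0.0]
force: [-0.7, 0.2, -0.6]
width: 0.374
```

Wheel is down at the expected height (TCP −0.0075 vs −0.0085 expected). Release, retreat up, and go over the spacer.

Request:
step_arm(
  deltas=[
    {"hand": 0.6,"travel": [0,0,0],"dr": [0,0,0]},
    {"hand": 0.6,"travel": [0,0,0],"dr": [0,0,0]},
    {"hand": 0.6,"travel": [0,0,0],"dr": [0,0,0]},
    {"hand": 0.6,"travel": [0,0,0],"dr": [0,0,0]},
    {"hand": 0.6,"travel": [0,0,0.02],"dr": [0,0,0]},
    {"hand": 0.6,"travel": [0,0,0.05],"dr": [0,0,0]},
    {"hand": 1,"travel": [0,0,0.085],"dr": [0,0,0]},
    {"hand": 1,"travel": [0,0,0.12],"dr": [0,0,0]},
    {"hand": 1,"travel": [-0.002,0.04,0.14],"dr": [0,0,0]},
    {"hand": 1,"travel": [-0.004,0.08,0.14],"dr": [0,0,0]},
    {"hand": 1,"travel": [-0.006,0.12,0.14],"dr": [0,0,0]},
    {"hand": 1,"travel": [-0.006,0.157,0.14],"dr": [0,0,0]},
    {"hand": 1,"travel": [-0.006,0.157,0.12],"dr": [0,0,0]},
    {"hand": 1,"travel": [-0.006,0.157,0.08],"dr": [0,0,0]},
    {"hand": 1,"travel": [-0.006,0.157,0.04],"dr": [0,0,0]},
    {"hand": 1,"travel": [-0.006,0.157,0.01],"dr": [0,0,0]},
    {"hand": 1,"travel": [-0.006,0.157,0.01],"dr": [0,0,0]},
    {"hand": 1,"travel": [-0.006,0.157,0.01],"dr": [0,0,0]},
  ],
)

```text
clock: 16.55
position: [0.4566, 0.0789, 0.0027]
tcp_rot: [1.0, 0.0, -0.0, 0.0]
force: [-0.2, -1.2, -0.5]
width: 0.997
```

Run:
```python
from h import *
s=robot.get_state();print(s['position'],s['force'],s['width'])
a=snap('scene','s9');w=snap('wrist','w9')
c=proj(a,[.458,-.08,.04]).astype(int)
C=cv2.resize(a['frame'][c[1]-40:c[1]+40,c[0]-40:c[0]+40],(400,400),interpolation=cv2.INTER_CUBIC)
D=cv2.resize(w['frame'][90:290,155:355],(400,400),interpolation=cv2.INTER_CUBIC)
cv2.imwrite('pics/c9.png',np.hstack([C,D])[:,:,::-1])
print(proj(w,[.4555,.079,.026]),w['position'])
```

```text
[0.45660109 0.07894848 0.00265794] [-0.24970141 -1.2178741  -0.46196251] 0.9974686052159564
[254.96573095 237.92252632] [0.52749722 0.07896791 0.18806124]
```

View pics/c9.png

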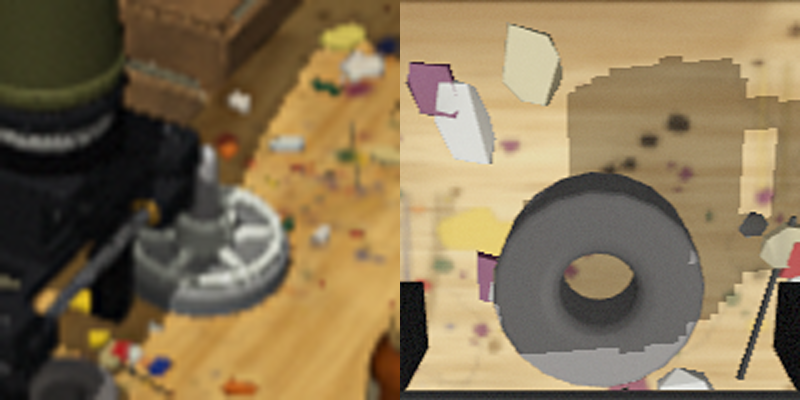

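The wheel lies flat on the base with the post standing through its hub. The spacer is centred between the fingers, its top at wrist pixel about (254,235), predicted (255,238). All 12 pictures are used, so from here I rely on numbers only. Next I grasp the spacer.

Request:
step_arm(
  deltas=[
    {"hand": 1,"travel": [0.002,0,-0.01],"dr": [0,0,0]},
    {"hand": 1,"travel": [0.002,0,-0.02],"dr": [0,0,0]},
    {"hand": 1,"travel": [0.002,0,-0.028],"dr": [0,0,0]},
    {"hand": 1,"travel": [0.002,0,-0.031],"dr": [0,0,0]},
    {"hand": 1,"travel": [0.002,0,-0.031],"dr": [0,0,0]},
    {"hand": 1,"travel": [0.002,0,-0.031],"dr": [0,0,0]},
  ],
)

```text
clock: 17.25
position: [0.4607, 0.0794, -0.0271]
tcp_rot: [1.0, 0.0, -0.002, 0.0]
force: [-0.3, 0.3, 1.3]
width: 0.999
```

Request:
step_arm(
  deltas=[
    {"hand": 0.7,"travel": [0,0,0],"dr": [0,0,0]},
    {"hand": 0.5,"travel": [0,0,0],"dr": [0,0,0]},
    {"hand": 0.5,"travel": [0,0,0],"dr": [0,0,0]},
    {"hand": 0.5,"travel": [0,0,0],"dr": [0,0,0]},
    {"hand": 0.5,"travel": [0,0,0],"dr": [0,0,0]},
    {"hand": 0.5,"travel": [0,0,0],"dr": [0,0,0]},
    {"hand": 0.5,"travel": [0,0,0],"dr": [0,0,0]},
    {"hand": 0.5,"travel": [0,0,0.01],"dr": [0,0,0]},
    {"hand": 0.5,"travel": [0,0,0.02],"dr": [0,0,0]},
    {"hand": 0.5,"travel": [0,0,0.03],"dr": [0,0,0]},
    {"hand": 0.5,"travel": [0,0,0.03],"dr": [0,0,0]},
    {"hand": 0.5,"travel": [0,0,0.03],"dr": [0,0,0]},
  ],
)

```text
clock: 18.45
position: [0.4611, 0.0796, 0.0035]
tcp_rot: [1.0, 0.0, -0.001, 0.0]
force: [0.1, 0.7, -1.7]
width: 0.628
```

Held (0.628; both grips read 0.92 of nominal, so the grip is on the full diameter). Lift and carry to the post.

Request:
step_arm(
  deltas=[
    {"hand": 0.5,"travel": [0,0,0.03],"dr": [0,0,0]},
    {"hand": 0.5,"travel": [0,0,0.06],"dr": [0,0,0]},
    {"hand": 0.5,"travel": [0,-0.02,0.08],"dr": [0,0,0]},
    {"hand": 0.5,"travel": [0,-0.055,0.08],"dr": [0,0,0]},
    {"hand": 0.5,"travel": [0,-0.09,0.08],"dr": [0,0,0]},
    {"hand": 0.5,"travel": [0.0015,-0.125,0.08],"dr": [0,0,0]},
    {"hand": 0.5,"travel": [0.0015,-0.1575,0.08],"dr": [0,0,0]},
    {"hand": 0.5,"travel": [0.0015,-0.1575,0.08],"dr": [0,0,0]},
    {"hand": 0.5,"travel": [0.0015,-0.1575,0.08],"dr": [0,0,0]},
    {"hand": 0.5,"travel": [0.0015,-0.1575,0.08],"dr": [0,0,0]},
    {"hand": 0.5,"travel": [0.0015,-0.1575,0.08],"dr": [0,0,0]},
  ],
)

```text
clock: 19.55
position: [0.4622, -0.0764, 0.0828]
tcp_rot: [1.0, 0.002, -0.002, -0.0]
force: [0.5, -0.6, -1.1]
width: 0.63
```

Run:
```python
from h import *
s=robot.get_state();print(s['position'],s['force'],s['width'])
w=snap('wrist','w10'); f=w; print(w['position'])
# fit spacer top face outer edge: model-project circle r=.03 at z, refine x,y by max gradient
g=cv2.GaussianBlur(cv2.cvtColor(w['frame'],cv2.COLOR_RGB2GRAY),(3,3),0).astype(float)
z=s['position'][2]+.027+.026
t=np.radians(np.arange(20,161,3)); 
def score(x,y,r,sl):
    P=np.c_[x+r*np.cos(sl),y+r*np.sin(sl),np.full(len(sl),z)]
    q=np.array([proj(w,p) for p in P]); 
    return cv2.remap(g.astype(np.float32),q[:,0].astype(np.float32)[None],q[:,1].astype(np.float32)[None],1)[0]
for r,sl in [(.011,np.radians(np.arange(-90,91,6))),(.011,np.radians(np.arange(0,360,6))),(.03,np.radians(np.arange(-50,51,4)))]:
    best=[]
    for x in np.arange(.448,.468,.001):
        for y in np.arange(-.083,-.073,.001):
            d=abs(score(x,y,r+.001,sl)-score(x,y,r-.001,sl)); best.append((d.mean(),round(x,4),round(y,4)))
    print(r,sorted(best)[-4:])
```

```text
[ 0.46220258 -0.07638833  0.08282405] [ 0.50043205 -0.59320329 -1.12122161] 0.6295104280206965
[ 0.53331388 -0.07635882  0.26707725]
0.011 [(np.float32(58.91362), np.float64(0.459), np.float64(-0.075)), (np.float32(67.09214), np.float64(0.459), np.float64(-0.078)), (np.float32(83.56216), np.float64(0.459), np.float64(-0.076)), (np.float32(87.03582), np.float64(0.459), np.float64(-0.077))]
0.011 [(np.float32(37.675747), np.float64(0.46), np.float64(-0.077)), (np.float32(41.66429), np.float64(0.459), np.float64(-0.078)), (np.float32(50.578598), np.float64(0.459), np.float64(-0.076)), (np.float32(53.183056), np.float64(0.459), np.float64(-0.077))]
0.03 [(np.float32(91.923676), np.float64(0.464), np.float64(-0.077)), (np.float32(92.62425), np.float64(0.465), np.float64(-0.079)), (np.float32(94.28801), np.float64(0.464), np.float64(-0.078)), (np.float32(95.89213), np.float64(0.465), np.float64(-0.08))]
```

The spacer's hole fits at (0.459,-0.077), so I shift (-1,-2) mm and lower, guarded.

Request:
step_arm(
  deltas=[
    {"hand": 0.5,"travel": [-0.001,-0.002,-0.01],"dr": [0,0,0]},
    {"hand": 0.5,"travel": [-0.001,-0.002,-0.02],"dr": [0,0,0]},
    {"hand": 0.5,"travel": [-0.001,-0.002,-0.03],"dr": [0,0,0]},
    {"hand": 0.5,"travel": [-0.001,-0.002,-0.04],"dr": [0,0,0]},
    {"hand": 0.5,"travel": [-0.001,-0.002,-0.04],"dr": [0,0,0]},
    {"hand": 0.5,"travel": [-0.001,-0.002,-0.04],"dr": [0,0,0]},
  ],
)

```text
clock: 20.2
position: [0.4611, -0.0796, 0.0425]
tcp_rot: [1.0, 0.001, -0.002, 0.0]
force: [0.9, 1.4, -2.2]
width: 0.631
```

Request:
step_arm(
  deltas=[
    {"hand": 0.5,"travel": [0,0,-0.008],"dr": [0,0,0]},
    {"hand": 0.5,"travel": [0,0,-0.016],"dr": [0,0,0]},
    {"hand": 0.5,"travel": [0,0,-0.024],"dr": [0,0,0]},
    {"hand": 0.5,"travel": [0,0,-0.027],"dr": [0,0,0]},
    {"hand": 0.5,"travel": [0,0,-0.027],"dr": [0,0,0]},
    {"hand": 0.5,"travel": [0,0,-0.027],"dr": [0,0,0]},
  ],
)

```text
clock: 20.8
position: [0.4613, -0.0797, 0.0157]
tcp_rot: [1.0, 0.001, -0.002, 0.0]
force: [1.0, 2.5, -3.6]
width: 0.628
```

Request:
step_arm(
  deltas=[
    {"hand": 0.5,"travel": [0,0,-0.001],"dr": [0,0,0]},
    {"hand": 0.5,"travel": [0,0,-0.002],"dr": [0,0,0]},
    {"hand": 0.5,"travel": [0,0,-0.002],"dr": [0,0,0]},
  ],
)

```text
clock: 21.1
position: [0.4614, -0.0798, 0.0141]
tcp_rot: [1.0, 0.001, -0.002, 0.0]
force: [0.8, 3.7, 0.2]
width: 0.63
```

Light side contact of +3.7 N in y, so I ease 2 mm to +y, settle another 1.5 mm and release.

Request:
step_arm(
  deltas=[
    {"hand": 0.5,"travel": [0,0.002,0],"dr": [0,0,0]},
    {"hand": 0.5,"travel": [0,0.002,-0.001],"dr": [0,0,0]},
    {"hand": 0.5,"travel": [0,0.002,-0.0015],"dr": [0,0,0]},
    {"hand": 0.5,"travel": [0,0.002,-0.0015],"dr": [0,0,0]},
  ],
)

```text
clock: 21.5
position: [0.4612, -0.0788, 0.0132]
tcp_rot: [1.0, 0.0, -0.002, 0.001]
force: [-1.4, 0.9, 8.5]
width: 0.629
```

Seated at the expected height (0.0132 vs 0.013) with 8.5 N support. Release and move over the cap.

Request:
step_arm(
  deltas=[
    {"hand": 0.85,"travel": [0,0,-0.0005],"dr": [0,0,0]},
    {"hand": 0.85,"travel": [0,0,0],"dr": [0,0,0]},
    {"hand": 0.85,"travel": [0,0,0],"dr": [0,0,0]},
    {"hand": 0.85,"travel": [0,0,0],"dr": [0,0,0]},
    {"hand": 0.85,"travel": [0,0,0.02],"dr": [0,0,0]},
    {"hand": 0.85,"travel": [0,0,0.05],"dr": [0,0,0]},
    {"hand": 0.85,"travel": [0,0,0.09],"dr": [0,0,0]},
    {"hand": 0.85,"travel": [0,0,0.13],"dr": [0,0,0]},
    {"hand": 0.85,"travel": [0,0,0.15],"dr": [0,0,0]},
    {"hand": 0.85,"travel": [0,0,0.15],"dr": [0,0,0]},
  ],
)

```text
clock: 22.5
position: [0.4631, -0.0784, 0.165]
tcp_rot: [1.0, 0.0, 0.001, 0.001]
force: [0.2, -0.2, -0.7]
width: 0.853
```

```bash
cat > fit.py <<'E'
from h import *
def fit(w,z,r,xs,ys,a=(0,360)):
    g=cv2.GaussianBlur(cv2.cvtColor(w['frame'],cv2.COLOR_RGB2GRAY),(3,3),0).astype(np.float32); sl=np.radians(np.arange(*a,4))
    def val(x,y,r):
        q=np.array([proj(w,[x+r*np.cos(s),y+r*np.sin(s),z]) for s in sl],np.float32); return cv2.remap(g,q[:,0][None],q[:,1][None],1)[0]
    b=[(float(abs(val(x,y,r+.0015)-val(x,y,r-.0015)).mean()),round(float(x),4),round(float(y),4)) for x in xs for y in ys]
    return sorted(b)[-3:]
E
python3 - <<'E'
from fit import *
w=snap('wrist','w11'); R=np.arange(-.01,.0101,.001)
for z in(.058,.066,.074): print('spacer outer z',z,fit(w,z,.03,.458+R,-.079+R))
print('hole',fit(w,.066,.011,.458+R,-.079+R))
E
```

```text
spacer outer z 0.058 [(44.77742004394531, 0.453, -0.079), (48.16903305053711, 0.454, -0.078), (48.19118881225586, 0.454, -0.079)]
spacer outer z 0.066 [(42.0341911315918, 0.457, -0.077), (42.80824661254883, 0.456, -0.078), (43.27307891845703, 0.456, -0.077)]
spacer outer z 0.074 [(44.584266662597656, 0.461, -0.079), (47.39946746826172, 0.46, -0.078), (49.45538330078125, 0.46, -0.079)]
hole [(49.096885681152344, 0.458, -0.08), (51.71178436279297, 0.457, -0.081), (54.113399505615234, 0.458, -0.081)]
```

Request:
step_arm(
  deltas=[
    {"hand": 0.85,"travel": [0,0.045,0],"dr": [0,0,0]},
    {"hand": 0.85,"travel": [0,0.09,0],"dr": [0,0,0]},
    {"hand": 0.85,"travel": [0,0.135,0],"dr": [0,0,0]},
    {"hand": 0.85,"travel": [0,0.18,0],"dr": [0,0,0]},
    {"hand": 0.85,"travel": [0,0.225,0],"dr": [0,0,0]},
    {"hand": 0.85,"travel": [0,0.27,0],"dr": [0,0,0]},
    {"hand": 0.85,"travel": [0,0.31,0],"dr": [0,0,0]},
    {"hand": 0.85,"travel": [0.003,0.347,0],"dr": [0,0,0]},
    {"hand": 0.6,"travel": [0.003,0.347,0],"dr": [0,0,0]},
    {"hand": 0.6,"travel": [0.003,0.347,0],"dr": [0,0,0]},
    {"hand": 0.6,"travel": [0.003,0.347,0],"dr": [0,0,0]},
    {"hand": 0.6,"travel": [0.003,0.347,0],"dr": [0,0,0]},
  ],
)

```text
clock: 23.75
position: [0.4642, 0.2668, 0.162]
tcp_rot: [1.0, -0.001, -0.002, 0.001]
force: [-0.9, 0.1, -0.2]
width: 0.597
```

Run:
```python
from fit import *
s=robot.get_state();print(s['position'],s['force'],s['width'],s['tcp_rot'])
w=snap('wrist','w12'); print(w['position']); R=np.arange(-.012,.0121,.001)
for z,r in((.009,.033),(.035,.018)): print(z,r,fit(w,z,r,.463+R,.268+R))
g=cv2.cvtColor(w['frame'],cv2.COLOR_RGB2GRAY); m=((g<45)*1).astype(np.uint8); m[230:]=0
n,l,st,c=cv2.connectedComponentsWithStats(m)
for i in range(1,n):
    if st[i,4]>150: print(st[i],c[i].round(1),onplane(w,*c[i],.012).round(3))
t=load('top1'); print(np.round(onplane(t,149,169,.01),3),np.round(onplane(t,182,173,.02),3))
```

```text
[0.46421045 0.26678679 0.16200657] [-0.91293363  0.05809327 -0.15072448] 0.5971883833343011 [ 9.99996050e-01 -8.95060541e-04 -2.36056662e-03  1.23558187e-03]
[0.53540719 0.26693084 0.34618835]
0.009 0.033 [(113.0410385131836, 0.466, 0.27), (117.34762573242188, 0.467, 0.269), (124.32283782958984, 0.467, 0.27)]
0.035 0.018 [(35.91067886352539, 0.464, 0.259), (36.05376434326172, 0.46, 0.275), (36.15553283691406, 0.463, 0.26)]
[344   0  90  67 347] [390.6  34. ] [0.598 0.135 0.012]
[487   0  25  13 175] [502.9   4.1] [0.623 0.033 0.012]
[  0   3  49  19 292] [22.8 12.2] [0.617 0.485 0.012]
[142 136  41  41 628] [165.5 155.3] [0.48  0.362 0.012]
[ 223  137   59   59 1127] [258.  165.6] [0.469 0.263 0.012]
[0.475 0.364 0.01 ] [0.462 0.266 0.02 ]
```

The cap's flange fits at (0.467,0.270), agreeing with the top view's (0.463,0.268) to 4 mm. The small look-alike is well clear at (0.478,0.363). Descend guarded and grip.

Request:
step_arm(
  deltas=[
    {"hand": 0.6,"travel": [0.004,0.003,-0.04],"dr": [0,0,0]},
    {"hand": 0.6,"travel": [0.004,0.003,-0.08],"dr": [0,0,0]},
    {"hand": 0.6,"travel": [0.004,0.003,-0.12],"dr": [0,0,0]},
    {"hand": 0.6,"travel": [0.004,0.003,-0.15],"dr": [0,0,0]},
    {"hand": 0.6,"travel": [0.004,0.003,-0.17],"dr": [0,0,0]},
    {"hand": 0.6,"travel": [0.004,0.003,-0.18],"dr": [0,0,0]},
    {"hand": 0.6,"travel": [0.004,0.003,-0.184],"dr": [0,0,0]},
    {"hand": 0.6,"travel": [0.004,0.003,-0.184],"dr": [0,0,0]},
    {"hand": 0.6,"travel": [0.004,0.003,-0.184],"dr": [0,0,0]},
  ],
)

```text
clock: 24.7
position: [0.469, 0.2722, -0.0205]
tcp_rot: [1.0, 0.0, -0.001, -0.0]
force: [-0.9, 0.8, -0.3]
width: 0.603
```

Request:
step_arm(
  deltas=[
    {"hand": 0.3,"travel": [0,0,0],"dr": [0,0,0]},
    {"hand": 0.2,"travel": [0,0,0],"dr": [0,0,0]},
    {"hand": 0.2,"travel": [0,0,0],"dr": [0,0,0]},
    {"hand": 0.2,"travel": [0,0,0],"dr": [0,0,0]},
    {"hand": 0.2,"travel": [0,0,0],"dr": [0,0,0]},
    {"hand": 0.2,"travel": [0,0,0],"dr": [0,0,0]},
    {"hand": 0.2,"travel": [0,0,0],"dr": [0,0,0]},
  ],
)

```text
clock: 25.4
position: [0.4686, 0.2719, -0.0209]
tcp_rot: [1.0, 0.0, -0.001, 0.0]
force: [-0.9, -1.4, 6.3]
width: 0.396
```

Request:
step_arm(
  deltas=[
    {"hand": 0.2,"travel": [0,0,0],"dr": [0,0,0]},
    {"hand": 0.2,"travel": [0,0,0],"dr": [0,0,0]},
    {"hand": 0.2,"travel": [0,0,0.01],"dr": [0,0,0]},
    {"hand": 0.2,"travel": [0,0,0.02],"dr": [0,0,0]},
    {"hand": 0.2,"travel": [0,0,0.03],"dr": [0,0,0]},
    {"hand": 0.2,"travel": [0,0,0.03],"dr": [0,0,0]},
    {"hand": 0.2,"travel": [0,0,0.03],"dr": [0,0,0]},
  ],
)

```text
clock: 26.1
position: [0.4685, 0.2722, 0.0089]
tcp_rot: [1.0, 0.001, -0.002, 0.0]
force: [-0.1, -0.5, -1.1]
width: 0.394
```

Run:
```python
from fit import *
s=robot.get_state();print(s['position'],s['force'],s['width'],s['wrist_torque'],s['tcp_rot'])
w=snap('wrist','w13'); R=np.arange(-.012,.0121,.001)
for dz in(-.006,-.003,0,.003,.006):
  z=s['position'][2]+.0207+.009+dz; print(dz,fit(w,z,.033,.466+R,.271+R,(-60,61)))
```

```text
[0.46845121 0.27219665 0.00892599] [-0.08763311 -0.52803362 -1.1338094 ] 0.39382404184673525 [ 0.06130042 -0.01678976  0.006907  ] [ 9.99998698e-01  5.15088333e-04 -1.52607394e-03  1.02791308e-04]
-0.006 [(149.01536560058594, 0.466, 0.271), (149.3511505126953, 0.466, 0.273), (156.68138122558594, 0.466, 0.272)]
-0.003 [(144.5524444580078, 0.466, 0.273), (150.20010375976562, 0.466, 0.272), (156.4534454345703, 0.467, 0.272)]
0 [(144.0913543701172, 0.467, 0.273), (147.42486572265625, 0.468, 0.272), (153.1820831298828, 0.467, 0.272)]
0.003 [(135.896484375, 0.467, 0.272), (138.8596649169922, 0.468, 0.271), (150.39462280273438, 0.468, 0.272)]
0.006 [(132.02293395996094, 0.469, 0.271), (139.79495239257812, 0.469, 0.272), (143.28282165527344, 0.468, 0.272)]
```

Held (width 0.394, −1.1 N). The flange front arc fits at (0.467,0.272), level with the TCP. Carry over the post.

Request:
step_arm(
  deltas=[
    {"hand": 0.2,"travel": [0,0,0.04],"dr": [0,0,0]},
    {"hand": 0.2,"travel": [0,0,0.078],"dr": [0,0,0]},
    {"hand": 0.2,"travel": [-0.001,-0.03,0.078],"dr": [0,0,0]},
    {"hand": 0.2,"travel": [-0.002,-0.07,0.078],"dr": [0,0,0]},
    {"hand": 0.2,"travel": [-0.003,-0.11,0.078],"dr": [0,0,0]},
    {"hand": 0.2,"travel": [-0.004,-0.15,0.078],"dr": [0,0,0]},
    {"hand": 0.2,"travel": [-0.005,-0.19,0.078],"dr": [0,0,0]},
    {"hand": 0.2,"travel": [-0.006,-0.23,0.078],"dr": [0,0,0]},
    {"hand": 0.2,"travel": [-0.007,-0.27,0.078],"dr": [0,0,0]},
    {"hand": 0.2,"travel": [-0.008,-0.31,0.078],"dr": [0,0,0]},
    {"hand": 0.2,"travel": [-0.009,-0.335,0.078],"dr": [0,0,0]},
    {"hand": 0.2,"travel": [-0.009,-0.351,0.078],"dr": [0,0,0]},
    {"hand": 0.2,"travel": [-0.009,-0.351,0.078],"dr": [0,0,0]},
    {"hand": 0.2,"travel": [-0.009,-0.351,0.078],"dr": [0,0,0]},
    {"hand": 0.2,"travel": [-0.009,-0.351,0.078],"dr": [0,0,0]},
    {"hand": 0.2,"travel": [-0.009,-0.351,0.078],"dr": [0,0,0]},
  ],
)

```text
clock: 27.75
position: [0.4594, -0.0775, 0.0864]
tcp_rot: [1.0, 0.002, -0.002, -0.0]
force: [-0.1, 0.2, -1.1]
width: 0.396
```

Run:
```python
from fit import *
s=robot.get_state();print(s['position'],s['force'],s['width'],s['tcp_rot'])
w=snap('wrist','w14'); R=np.arange(-.012,.0121,.001)
for dz in(-.004,0,.004):
  z=s['position'][2]+.0207+.009+dz; print(dz,fit(w,z,.033,.458+R,-.079+R,(-60,61)))
print('grip',fit(w,s['position'][2]+.0207+.035,.018,.458+R,-.079+R))
```

```text
[ 0.45936548 -0.07746613  0.08640483] [-0.06649319  0.1895212  -1.12973844] 0.3960667873921786 [ 9.99996671e-01  1.71818072e-03 -1.92513397e-03 -4.98081236e-06]
-0.004 [(129.67942810058594, 0.457, -0.077), (130.21267700195312, 0.458, -0.078), (130.40606689453125, 0.457, -0.078)]
0 [(121.4255599975586, 0.459, -0.078), (127.54208374023438, 0.458, -0.077), (129.7983856201172, 0.458, -0.078)]
0.004 [(117.41484832763672, 0.459, -0.079), (120.59056854248047, 0.459, -0.077), (127.75457000732422, 0.459, -0.078)]
grip [(24.588747024536133, 0.47, -0.067), (24.759689331054688, 0.466, -0.091), (24.995681762695312, 0.465, -0.091)]
```

The cap is aligned at (0.458,-0.078). Lower guarded.

Request:
step_arm(
  deltas=[
    {"hand": 0.2,"travel": [0,-0.001,-0.008],"dr": [0,0,0]},
    {"hand": 0.2,"travel": [0,-0.001,-0.016],"dr": [0,0,0]},
    {"hand": 0.2,"travel": [0,-0.001,-0.024],"dr": [0,0,0]},
    {"hand": 0.2,"travel": [0,-0.001,-0.03],"dr": [0,0,0]},
    {"hand": 0.2,"travel": [0,-0.001,-0.03],"dr": [0,0,0]},
    {"hand": 0.2,"travel": [0,-0.001,-0.03],"dr": [0,0,0]},
  ],
)

```text
clock: 28.4
position: [0.4591, -0.0801, 0.0562]
tcp_rot: [1.0, 0.0, -0.002, 0.0]
force: [-0.2, 0.7, -1.1]
width: 0.396
```

Request:
step_arm(
  deltas=[
    {"hand": 0.2,"travel": [0,0,-0.003],"dr": [0,0,0]},
    {"hand": 0.2,"travel": [0,0,-0.006],"dr": [0,0,0]},
    {"hand": 0.2,"travel": [0,0,-0.009],"dr": [0,0,0]},
    {"hand": 0.2,"travel": [0,0,-0.009],"dr": [0,0,0]},
  ],
)

```text
clock: 28.8
position: [0.459, -0.08, 0.0471]
tcp_rot: [1.0, 0.0, -0.002, 0.0]
force: [0.2, 1.0, 0.3]
width: 0.396
```

Request:
step_arm(
  deltas=[
    {"hand": 0.2,"travel": [0,0,-0.001],"dr": [0,0,0]},
    {"hand": 0.2,"travel": [0,0,-0.002],"dr": [0,0,0]},
    {"hand": 0.2,"travel": [0,0,-0.002],"dr": [0,0,0]},
  ],
)

```text
clock: 29.1
position: [0.4593, -0.0801, 0.0455]
tcp_rot: [1.0, 0.0, -0.002, 0.0]
force: [-0.7, 0.2, -1.4]
width: 0.396
```

Request:
step_arm(
  deltas=[
    {"hand": 0.2,"travel": [0,0.001,-0.001],"dr": [0,0,0]},
    {"hand": 0.2,"travel": [0,0.001,-0.0015],"dr": [0,0,0]},
    {"hand": 0.2,"travel": [0,0.001,-0.0015],"dr": [0,0,0]},
  ],
)

```text
clock: 29.4
position: [0.4596, -0.08, 0.0452]
tcp_rot: [1.0, -0.0, -0.001, 0.001]
force: [-2.3, -0.6, 13.7]
width: 0.392
```

Seated: 13.7 N support at the expected height (0.0452 vs 0.0453). Release, retreat up and aside.

Request:
step_arm(
  deltas=[
    {"hand": 0.65,"travel": [0,0,0.001],"dr": [0,0,0]},
    {"hand": 0.65,"travel": [0,0,0.001],"dr": [0,0,0]},
    {"hand": 0.65,"travel": [0,0,0.001],"dr": [0,0,0]},
    {"hand": 0.65,"travel": [0,0,0.001],"dr": [0,0,0]},
    {"hand": 0.65,"travel": [0,0,0.02],"dr": [0,0,0]},
    {"hand": 0.65,"travel": [0,0,0.05],"dr": [0,0,0]},
    {"hand": 0.65,"travel": [0,0,0.09],"dr": [0,0,0]},
    {"hand": 0.65,"travel": [0,0,0.13],"dr": [0,0,0]},
    {"hand": 0.65,"travel": [0,0,0.15],"dr": [0,0,0]},
    {"hand": 0.65,"travel": [0,0.04,0.15],"dr": [0,0,0]},
    {"hand": 0.65,"travel": [0,0.08,0.15],"dr": [0,0,0]},
    {"hand": 0.65,"travel": [0,0.12,0.15],"dr": [0,0,0]},
    {"hand": 0.65,"travel": [0,0.12,0.15],"dr": [0,0,0]},
    {"hand": 0.65,"travel": [0,0.12,0.15],"dr": [0,0,0]},
    {"hand": 0.65,"travel": [0,0.12,0.15],"dr": [0,0,0]},
  ],
)

```text
clock: 30.9
position: [0.4589, 0.0397, 0.1938]
tcp_rot: [1.0, -0.0, -0.002, 0.001]
force: [0.2, -0.6, 0.1]
width: 0.648
```

Run:
```python
from fit import *
s=robot.get_state();print(s['position'],s['width'],s['clock'])
w=snap('wrist','w15');a=snap('scene','s15');t=snap('top','t15');R=np.arange(-.012,.0121,.001)
def fit_dark(f,n):
    g=cv2.cvtColor(f['frame'],cv2.COLOR_RGB2GRAY); p=proj(f,[.458,-.079,.08]); h=45 if n=='w' else 18
    x0,y0=int(p[0])-h,int(p[1])-h; m=(g[y0:y0+2*h,x0:x0+2*h]<45).astype(np.uint8)
    k,l,st,c=cv2.connectedComponentsWithStats(m); i=1+st[1:,4].argmax(); print(n,'dark bbox',st[i]+[x0,y0,0,0,0])
    e=[]
    for z,r in((.066,.033),(.075,.033),(.101,.018)):
        e+= [proj(f,[.458+r*np.cos(q),-.079+r*np.sin(q),z]) for q in np.arange(0,6.3,.1)]
    e=np.array(e);lo=e.min(0);print(n,'model bbox',np.r_[lo,e.max(0)-lo].round(1))
for f,n in((w,'w'),(a,'s'),(t,'t')): fit_dark(f,n)
print(fit(w,.075,.033,.458+R,-.079+R))
```

```text
[0.45894994 0.03967005 0.19377396] 0.6484155850180389 30.9
w dark bbox [ 342  145   67   62 2055]
w model bbox [339.2 142.7  69.6  66.4]
s dark bbox [258 145  23  23 363]
s model bbox [257.7 143.7  23.3  20.9]Traceback (most recent call last):
  File "<stdin>", line 12, in <module>
  File "<stdin>", line 7, in fit_dark
ValueError: attempt to get argmax of an empty sequence
```

The cap's outline matches the model of a flat, seated cap in both usable views (wrist 67×62 px against 70×66, scene 23×23 against 23×21). The top view gave no reading, so I hand in.

```bash
python3 -c "
from workcell import robot
print(robot.finish_job())"
```

```text
the job is handed in; nothing more can be done
None
```

I put the filter together on the post in the order asked: the support wheel with its hub up, then the spacer ring, then the large black cap. I then released it, backed the arm off and handed in at about 31 s of the 64 s allowed.

**Seating:**
- **Wheel:** it came down at the expected height, and a picture then showed it flat on the base with the post through its hub.
- **Spacer:** it reached its expected height and pressed back with 8.5 N. There was a light side contact of 3.7 N on the way down, which I eased by shifting 2 mm.
- **Cap:** it reached its expected height and pressed back with 13.7 N. After release, its outline matched a flat, seated cap to within about 4 pixels in the wrist and scene views.

**Checks that failed or disagreed:**
- **Fingertip position:** the real fingertips sit about 36 mm behind the reported TCP, so the first two tries to grasp the wheel closed above the hub. Nothing was disturbed, and I corrected for this afterwards.
- **Gripper opening:** it read about 8% low on the hub and spacer, and about 4% low on the cap. The cap may therefore have sat slightly off in the grip.
- **Final top-view check:** it gave no reading; its script stopped with an error, possibly because the arm hid the stack.
- **Pictures:** all 12 were used up before the spacer was placed, so the last two parts were checked by numbers only.

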